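Raise the bonding press's hold-down arm and load the pad

ROBOT

A 6-joint arm with a two-finger parallel gripper is mounted at the origin on the work surface; the furniture and walls round the work are solid. World frame = base frame: x ahead of the robot, y to its left, z up, the work surface at z = 0. Lengths are in m, angles in rad, forces in N, time in s.
With the tool pointing down it reaches from about 0.35 to 0.875 m from the base axis. Payload 4.2 kg.
Tool frame: the origin (TCP) lies midway between the tips of the shut fingers; the grasp point (between the pads) lies 19 mm behind it; z points along the fingers, y is the line along which they close (so a half turn about z gives the same grasp; the last joint's range is limited). The gripper opens to 85 mm and grips with 20 to 120 N. Pads are 22 mm wide; open, the fingers measure 114 mm over their backs; the gripper's body (76 mm by 85 mm) begins 54 mm behind the grasp point. The pads swing forward as they close: fully open they stand 13 mm farther back than shut.
Start: joints at [-1.037, 0.385, 0.008, 0, -1.194, -0.259], TCP at [0.17, -0.602, 0.231] pointing down, gripper open.
Joint ranges: [-3.14, 3.14], [-1.21, 2.06], [-1.07, 1.41], [-3.16, 2.05], [-2.99, -0.16], [-3.1, 3.1]. Speed limits (rad/s): [2.79, 2.79, 3.14, 3.14, 3.14, 3.14].

INTERFACE

Orientations are given as a unit quaternion [w, x, y, z].
In Python, from station import readout, optics, workorder gives the robot as it stands. The module is installed in compiled form; this text tells all that it offers.
- The arm moves only by the tool play_rows, never from a script. Its argument "plan" is a list of rows, each an object of numbers: "rx", "ry", "rz": the turn, a rotation vector about the tool's x, y, z in rad; "dx", "dy", "dz": the shift along the tool's x, y, z in m; "jaw": the finger opening in m, from 0 to 0.0854. A call has 1 to 10 rows; each row shifts and turns the commanded pose from where the row before left it, along the tool's axes as they then stand; what a row does not reach is not made up. A row lasts 1/12 s, in which the tool goes at most 41.7 mm and 7.16 degrees, less where a joint would pass 70% of its speed; a pose out of reach is approached as far as the arm can. A call is refused whole if a number of a shift passes 0.0417 or a number of a turn 0.125, either way. A call with a gripper value outside its range is refused whole. The fingers move at their own pace and stop on an object; "newtons" is the grip in N (left out, the last holds). Time passes only in rows, so rows that do not move let the fingers close. It gives the time, the measured TCP pose, the force, the opening and the grip force at its end, in the units of the state.
- readout.observe(): the state, without advancing time (a new reading comes with each control period).
- optics.capture(name): name is "scene" or "top" or "wrist"; returns the picture (480x640x3 uint8, red, green, blue); there is no depth.
- optics.camera_params(name): a dict with "fov_y" (degrees; the focal length in pixels is half the picture's height over the tangent of half this angle, whatever the lens; pixels are square), "cx", "cy" (the principal point, pixels), "extrinsics" (4x4, takes a point from world to camera coordinates). Camera axes: x right, y up, looking along -z (the intrinsics and any distortion apply to the point x, -y, -z); pixel columns grow to the right and rows downward; lengths in m; the calibration is good to about 2 mm. The wrist camera is an equidistant fisheye: a pixel r from the principal point sees the ray r / f radians off the axis. A picture is of the moment at which its call begins: read the wrist's pose just before it. camera_params takes no time and is no camera call; for the wrist camera it gives the pose at the moment of the call.
- workorder.sign_off(): hands the job in; it is judged then, once.
The state is a dict: "t": time; "joint_positions": joint angles; "dq": joint speeds; "effort": joint torques, N m; "ee_pos": TCP position; "tcp_rot": TCP orientation; "ft_force": force on the tool from outside, world axes, zero at the start; "ft_torque": the same for the moment, N m; "width": opening from 0.0 (shut) to 1.0 (fully open); "gripper_force": force on a finger pad.
Only numpy, scipy, OpenCV 4.12 (cv2) and the standard library are available. Lean on these libraries where they do the work, as an engineer would, in place of code of your own. Each camera call takes 0.05 s, during which the arm holds its last target. There are 200 camera calls.

TASK

Push the hold-down arm of the small bonding press up past its balance point, so that it stays raised by itself when you let go. Then push the mint foam pad along the bench into the press's lane, under the raised arm, until it is fully home against the end stop. Only push: grip or lift nothing, leave the thread cone, the staple carton and the tape roll where they are, and finish clear of everything.

Things in the scene. Friction and masses are not known exactly. Their poses are not given: they have to be found in the camera images.
- press: Bonding press fixed to the bench. Origin: on the bench at the middle of its bay, z up. Along its y axis runs a lane between two aluminium guides 20 mm high, 10 mm thick; inside width 118 mm (x -59 to +59 mm), straight from y = -61 mm to the end stop. Behind the lane, at x = +105 to +195 mm, stands a dark steel bracket, 130 mm wide and 86 mm high, with the arm's hinge.
- end_stop (a point): Middle of the lane face of the end stop, 20 mm above the bench, at y = +66 mm in the press's frame. The stop is an aluminium cross piece 40 mm high, 12 mm thick, across the lane.
- lane_mouth (a point): Middle of the lane's open mouth on the bench, at y = -117 mm in the press's frame. From y = -61 mm to here the guides flare out to about 165 mm clear width. The pad goes in here, moving along the press's +y.
- hold_arm (a joint): Angle of the counterweighted arm about the press's y axis through point hinge. 0 = down on its stop: level, reaching from the hinge to the press's -x; its rubber foot (56 mm across) hangs 20 mm over the middle of the bay and bars the pad. Grows as it swings up towards +x; 1.4 = upper stop. Balance point about 0.88: below it it sinks back to 0, above it goes on slowly by itself to 1.4 and stays.
- push_face (a point): Middle of the front face of the arm's push plate: grey, 100 mm wide (along the press's y), 70 mm high, 13 mm thick with its backing, upright at the arm's outer end. Arm down: face looks to the press's -x, 153 mm in front of the hinge, 110 mm above it. It turns with the arm, the face tipping back to look up. About 2 to 6 N pushes it. Axes: the press's with the arm down.
- plate_back: Rubber sheet 5 mm thick on the rear of the push plate (96 x 66 mm, origin at its middle). Touching it means reaching behind the plate, as in gripping or pulling.
- hinge (a point): Hinge axis of the hold-down arm at its middle: 150 mm along the press's +x from the press's origin, 70 mm above the bench. Fixed.
- pad: Loose mint-green foam sanding pad, a stiff block 130 x 97 x 54 mm high, 40 to 90 g. Origin: centre of its underside; x along its 130 mm length. It lies flat before the lane's mouth, its length roughly along the lane, and fits the lane lengthwise. Fully home its centre is at y = +1 mm in the press's frame.
- thread_cone: Black cone of thread standing upright, 65 mm in diameter, 122 mm high, beyond the end stop. Loose bystander. Origin: centre of its base.
- staple_carton: Carton of staples lying flat, 54 x 102 x 30 mm, near the end stop on the robot's side. Loose bystander. Origin: centre of its underside.
- tape_roll: Roll of masking tape lying flat, 104 mm across, 25 mm high, behind the lane's mouth on the side of the hinge bracket. Loose bystander. Origin: centre of its underside.

How it is judged:
On the way, in this order (a step that is already met when the one before it is completed fails the run):
1. the hold-down arm stays raised by itself, untouched (value of joint hold_arm above 1.25 rad and velocity of joint hold_arm below 0.1 rad/s and contact force between the fingers and anything else below 0.3 N), for 0.3 s.
2. the pad is home against the end stop under the raised arm (value of joint hold_arm above 1.25 rad and y of pad in the frame of press above -0.006 m), for 0.2 s.
At the end, for the whole second after the job is handed in: The hold-down arm stands raised (joint over 1.25 rad) by itself; the pad lies flat and at rest in the lane, its end within about 7 mm of the end stop, its length within 8 degrees of the lane (all of step 2 and y of pad in the frame of press below 0.01 m and x of pad in the frame of press between -0.015 and 0.015 m and angle between the x axis of pad and the y axis of press, either way round below 0.14 rad and height (world z) of pad below 0.005 m and angle between pad's own z axis and vertical below 0.05 rad and linear speed of pad below 0.01 m/s); the robot touches nothing.
It fails at once if the pad is lifted or tipped (height (world z) of pad above 0.015 m or angle between pad's own z axis and vertical above 0.35 rad).
It fails at once if the push plate is gripped or pulled from behind (contact force between the fingers and plate_back above 1 N).
It fails at once if the thread cone is disturbed (distance of thread_cone from where it was at the start of the episode above 0.03 m or angle between thread_cone's own z axis and vertical above 0.5 rad).
It fails at once if the staple carton is disturbed (distance of staple_carton from where it was at the start of the episode above 0.03 m).
It fails at once if the tape roll is disturbed (distance of tape_roll from where it was at the start of the episode above 0.03 m).
It also fails if it takes over 64 s, if anything falls off the work surface, if the arm or the gripper's body presses on something with over 40 N, if the wrist force passes 120 N, or if a joint passes its speed limit or range.

## Working session

There is one attempt and no reset: what is moved stays moved. The work goes in short steps, Python scripts to look and compute and a tool call to move; the robot and the scene stay as the last step left them, time stands still between calls to the robot, and variables do not carry over. Pictures are saved under pics/ and viewed, at most 10 in all, crops included, and the job is handed in when it is done.

Besides the shell and the picture viewer there is one more tool, called after "Emit:" by a JSON object that holds its "op" and its "data". play_rows: Moves the arm, as the interface text tells. Its arguments: {"type":"object","properties":{"plan":{"type":"array"},"newtons":{"type":"number"}},"required":["plan"]}

```bash
mkdir -p pics
cat > h.py <<'E'
import numpy as np,cv2
from station import readout,optics,workorder
from scipy.spatial.transform import Rotation as R
def snap(n,f):
    im=optics.capture(n); cv2.imwrite('pics/'+f,im[:,:,::-1]); return im
def ray(n,u,v):
    p=optics.camera_params(n); f=240/np.tan(np.radians(p['fov_y'])/2); E=np.array(p['extrinsics'])
    x,y=(u-p['cx'])/f,(v-p['cy'])/f
    if n=='wrist':
        r=np.hypot(x,y); k=np.sin(r)/max(r,1e-9); d=np.array([x*k,-y*k,-np.cos(r)])
    else: d=np.array([x,-y,-1])
    return -E[:3,:3].T@E[:3,3],E[:3,:3].T@d
def atz(n,u,v,z):
    o,d=ray(n,u,v); return (o+d*(z-o[2])/d[2]).round(4)
def proj(n,P):
    p=optics.camera_params(n); f=240/np.tan(np.radians(p['fov_y'])/2); E=np.array(p['extrinsics'])
    q=E[:3,:3]@np.array(P)+E[:3,3]
    return (p['cx']+f*q[0]/-q[2],p['cy']-f*q[1]/-q[2])
E
python3 - <<'E'
from h import *
snap('top','t1.png');snap('scene','s1.png')
for n in('top','scene'):
    p=optics.camera_params(n);print(p['fov_y'],p['cx'],p['cy'],ray(n,320,240))
s=readout.observe();print(s['t'],s['ee_pos'],s['tcp_rot'],s['width'])
E
```

```text
47.43103445539727 317.909499005877 237.1458416617101 (array([0.38620136, 0.10478953, 1.14623319]), array([ 0.14579402, -0.00715494, -0.98931029]))
48.992960399359355 319.3682502327335 247.59643412049851 (array([-0.15395938,  0.64973724,  0.85227746]), array([ 0.60473369, -0.49471   , -0.62431452]))
0.1 [ 0.16947726 -0.60104006  0.23031789] [-1.94008691e-04 -1.36906804e-01  9.90583432e-01  9.76372060e-04] 0.9957984863825373
```

View pics/t1.png

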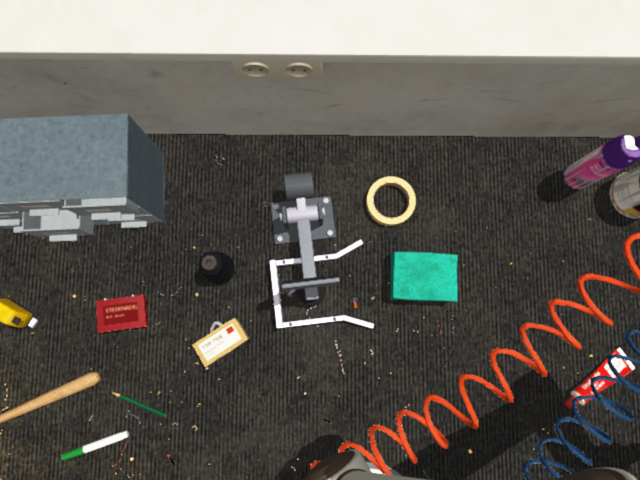

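View pics/s1.png

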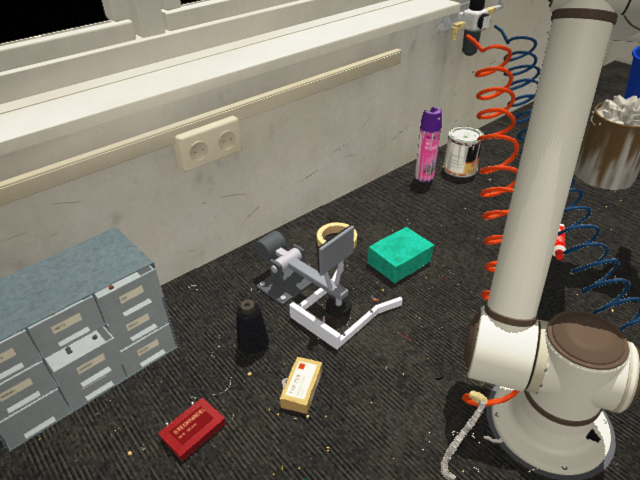

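The top view has world +x up and +y left. The bracket is at (303,220), the end stop at x≈275, the lane mouth at about (368,285) and the pad at about (425,277). The carton is at (220,343), the cone at (212,265) and the tape at (391,201). I'll enlarge a crop to read the corners.

Run:
```python
import cv2
im=cv2.imread('pics/t1.png')[165:345,255:470]
cv2.imwrite('pics/c1.png',cv2.resize(im,None,fx=3.333,fy=3.333,interpolation=cv2.INTER_CUBIC))
```

```text
(no output)
```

View pics/c1.png

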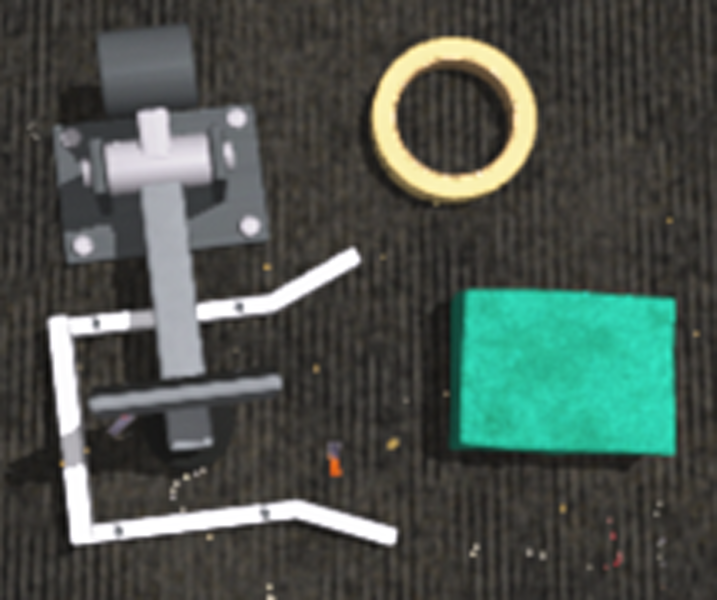

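```bash
cat > m.py <<'E'
from h import *
g=lambda u,v,z:atz('top',255+(u+.5)/3.3333-.5,165+(v+.5)/3.3333-.5,z)
if __name__=='__main__':
    for n,z,L in(('guideU',.02,[(110,333),(272,311)]),('guideL',.02,[(110,523),(297,500)]),('stop outer',.04,[(50,320),(75,543)]),('pad',.054,[(465,290),(676,298),(675,455),(460,448)]),('tips',.02,[(360,258),(396,537)]),('tape',.025,[(372,118),(538,118),(455,37),(455,200)]),('plate top',.215,[(92,405),(281,382)])):
        P=[g(u,v,z) for u,v in L]; print(n,*P)
        if len(P)==2: d=P[1]-P[0];print('  len',np.hypot(*d[:2]),'ang',np.degrees(np.arctan2(d[1],d[0])))
    P=np.array([g(*p,.054) for p in[(465,290),(676,298),(675,455),(460,448)]]);print('pad c',P.mean(0),np.linalg.norm(np.roll(P,-1,0)-P,axis=1))
    print('carton',atz('top',220,343,.03),'cone',atz('top',209,261,.122))
E
python3 m.py
```

```text
guideU [0.5004 0.1633 0.02  ] [0.5148 0.0627 0.02  ]
  len 0.10162539052815493 ang -81.85395114486049
guideL [0.3838 0.1616 0.02  ] [0.3984 0.0473 0.02  ]
  len 0.1152286856646382 ang -82.72079731846948
stop outer [0.5061 0.199  0.04  ] [0.3719 0.1814 0.04  ]
  len 0.1353491780543938 ang -172.52844082340764
pad [ 0.5244 -0.0527  0.054 ] [ 0.5204 -0.1802  0.054 ] [ 0.426  -0.1766  0.054 ] [ 0.4294 -0.0483  0.054 ]
tips [0.5484 0.0078 0.02  ] [ 0.3764 -0.0131  0.02  ]
  len 0.17326514363829787 ang -173.07186149436103
tape [6.368e-01 1.000e-04 2.500e-02] [ 0.6375 -0.1045  0.025 ] [ 0.6897 -0.053   0.025 ] [ 0.5848 -0.0515  0.025 ]
plate top [0.4437 0.1618 0.215 ] [0.456  0.0654 0.215 ]
  len 0.09718153116719247 ang -82.72872799042972
pad c [ 0.47505 -0.11445  0.054  ] [0.12756273 0.09446862 0.12834504 0.09510184]
carton [0.3405 0.2962 0.03  ] cone [0.4958 0.3061 0.122 ]
```

Emit:
{"op": "play_rows", "data": {"plan": [{"rz": 0.075, "jaw": 0}, {"rz": 0.07, "dz": -0.03}, {"dx": -0.027, "dy": 0.024}, {"dx": -0.027, "dy": 0.024}, {"dx": -0.027, "dy": 0.024}, {"dx": -0.027, "dy": 0.024}, {"dx": -0.027, "dy": 0.024}, {"dx": -0.027, "dy": 0.024}, {"dx": -0.027, "dy": 0.024}, {"dx": -0.027, "dy": 0.024}]}}

```text
schema error: expected keys rx, ry, rz, dx, dy, dz, jaw
```

Emit:
{"op": "play_rows", "data": {"plan": [{"rx": 0, "ry": 0, "rz": 0.075, "dx": 0, "dy": 0, "dz": 0, "jaw": 0}, {"rx": 0, "ry": 0, "rz": 0.07, "dx": 0, "dy": 0, "dz": -0.03, "jaw": 0}, {"rx": 0, "ry": 0, "rz": 0, "dx": -0.027, "dy": 0.024, "dz": 0, "jaw": 0}, {"rx": 0, "ry": 0, "rz": 0, "dx": -0.027, "dy": 0.024, "dz": 0, "jaw": 0}, {"rx": 0, "ry": 0, "rz": 0, "dx": -0.027, "dy": 0.024, "dz": 0, "jaw": 0}, {"rx": 0, "ry": 0, "rz": 0, "dx": -0.027, "dy": 0.024, "dz": 0, "jaw": 0}, {"rx": 0, "ry": 0, "rz": 0, "dx": -0.027, "dy": 0.024, "dz": 0, "jaw": 0}, {"rx": 0, "ry": 0, "rz": 0, "dx": -0.027, "dy": 0.024, "dz": 0, "jaw": 0}, {"rx": 0, "ry": 0, "rz": 0, "dx": -0.027, "dy": 0.024, "dz": 0, "jaw": 0}, {"rx": 0, "ry": 0, "rz": 0, "dx": -0.027, "dy": 0.024, "dz": 0, "jaw": 0}]}}

```text
t: 0.93
ee_pos: [0.3596, -0.3815, 0.261]
tcp_rot: [-0.0, -0.065, 0.998, 0.0]
ft_force: [1.0, -0.5, 1.3]
width: -0.002
gripper_force: 0.0
```

```bash
cat > go.py <<'E'
from h import *
import sys
O=np.array([.449,.114,0]); a=np.radians(7.4); Rp=R.from_euler('z',a)
def rel(px,py,pz):
    s=readout.observe(); T=R.from_quat(s['tcp_rot'],scalar_first=True); p=np.array(s['ee_pos'])
    print('t',s['t'],'press',(Rp.inv().apply(p-O)).round(4),'F',np.round(s['ft_force'],2),'w',round(s['width'],3))
    print('tool in press',np.round((Rp.inv()*T).as_matrix(),3).tolist())
    print('d tool',T.inv().apply(O+Rp.apply([px,py,pz])-p).round(4))
if __name__=='__main__': rel(*map(float,sys.argv[1:4]))
E
python3 go.py -.045 0 .18
```

```text
t 0.9333 press [-0.1525 -0.4798  0.261 ] F [ 1.02 -0.47  1.28] w -0.002
tool in press [[-1.0, -0.001, -0.0], [-0.001, 1.0, 0.001], [0.0, 0.001, -1.0]]
d tool [-0.1078  0.4797  0.0812]
```

Emit:
{"op": "play_rows", "data": {"plan": [{"rx": 0, "ry": 0, "rz": 0, "dx": -0.008, "dy": 0.038, "dz": 0, "jaw": 0}, {"rx": 0, "ry": 0, "rz": 0, "dx": -0.008, "dy": 0.038, "dz": 0, "jaw": 0}, {"rx": 0, "ry": 0, "rz": 0, "dx": -0.008, "dy": 0.038, "dz": 0, "jaw": 0}, {"rx": 0, "ry": 0, "rz": 0, "dx": -0.008, "dy": 0.038, "dz": 0, "jaw": 0}, {"rx": 0, "ry": 0, "rz": 0, "dx": -0.008, "dy": 0.038, "dz": 0, "jaw": 0}, {"rx": 0, "ry": 0, "rz": 0, "dx": -0.008, "dy": 0.038, "dz": 0, "jaw": 0}, {"rx": 0, "ry": 0, "rz": 0, "dx": -0.008, "dy": 0.038, "dz": 0, "jaw": 0}, {"rx": 0, "ry": 0, "rz": 0, "dx": -0.008, "dy": 0.038, "dz": 0, "jaw": 0}, {"rx": 0, "ry": 0, "rz": 0, "dx": -0.008, "dy": 0.038, "dz": 0, "jaw": 0}, {"rx": 0, "ry": 0, "rz": 0, "dx": -0.008, "dy": 0.038, "dz": 0, "jaw": 0}]}}

```text
t: 1.77
ee_pos: [0.3884, 0.0057, 0.2614]
tcp_rot: [0.0, -0.065, 0.998, 0.0]
ft_force: [1.2, -0.4, -0.2]
width: -0.001
gripper_force: 0.0
```

Emit:
{"op": "play_rows", "data": {"plan": [{"rx": 0, "ry": 0, "rz": 0, "dx": 0.008, "dy": 0.034, "dz": 0, "jaw": 0}, {"rx": 0, "ry": 0, "rz": 0, "dx": 0.008, "dy": 0.034, "dz": 0, "jaw": 0}, {"rx": 0, "ry": 0, "rz": 0, "dx": 0.004, "dy": 0.03, "dz": 0, "jaw": 0}, {"rx": 0, "ry": 0, "rz": 0, "dx": 0, "dy": 0, "dz": 0.025, "jaw": 0}, {"rx": 0, "ry": 0, "rz": 0, "dx": 0, "dy": 0, "dz": 0.025, "jaw": 0}, {"rx": 0, "ry": 0, "rz": 0, "dx": 0, "dy": 0, "dz": 0.025, "jaw": 0}, {"rx": 0, "ry": 0, "rz": 0, "dx": 0, "dy": 0, "dz": 0, "jaw": 0}]}}

```text
t: 2.35
ee_pos: [0.3532, 0.0968, 0.1822]
tcp_rot: [-0.005, -0.065, 0.998, -0.002]
ft_force: [-1.0, -0.1, -0.6]
width: -0.002
gripper_force: 0.0
```

```bash
python3 go.py -.045 0 .18; python3 -c "
from h import *
im=snap('scene','s2.png');cv2.imwrite('pics/s2c.png',cv2.resize(im[200:400,200:467,::-1],None,fx=3,fy=3))"
```

```text
t 2.35 press [-0.0972 -0.0047  0.1822] F [-1.04 -0.11 -0.61] w -0.002
tool in press [[-1.0, -0.0, -0.01], [-0.0, 1.0, -0.004], [0.01, -0.004, -1.0]]
d tool [-0.0522  0.0047  0.0017]
```

View pics/s2c.png

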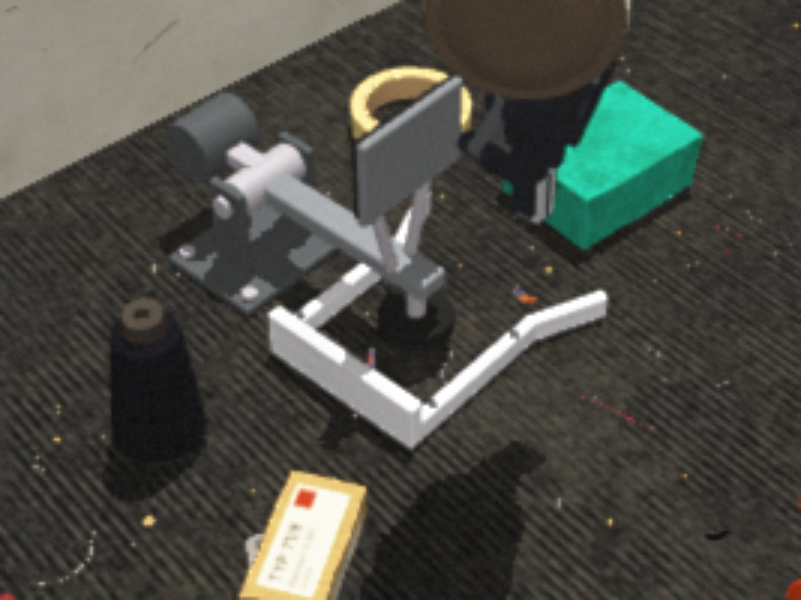

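Emit:
{"op": "play_rows", "data": {"plan": [{"rx": 0, "ry": 0, "rz": 0, "dx": -0.018, "dy": 0.003, "dz": 0, "jaw": 0}, {"rx": 0, "ry": 0, "rz": 0, "dx": -0.018, "dy": 0.002, "dz": 0, "jaw": 0}, {"rx": 0, "ry": 0, "rz": 0, "dx": -0.018, "dy": 0, "dz": 0, "jaw": 0}, {"rx": 0, "ry": 0, "rz": 0, "dx": -0.014, "dy": 0, "dz": 0, "jaw": 0}, {"rx": 0, "ry": 0, "rz": 0, "dx": -0.007, "dy": 0, "dz": 0, "jaw": 0}, {"rx": 0, "ry": 0, "rz": 0, "dx": -0.007, "dy": 0, "dz": 0, "jaw": 0}, {"rx": 0, "ry": 0, "rz": 0, "dx": -0.006, "dy": 0, "dz": -0.006, "jaw": 0}, {"rx": 0, "ry": 0, "rz": 0, "dx": -0.006, "dy": 0, "dz": -0.007, "jaw": 0}]}}

```text
t: 3.07
ee_pos: [0.4472, 0.1147, 0.1991]
tcp_rot: [-0.003, -0.064, 0.998, -0.001]
ft_force: [-2.9, -1.0, -0.6]
width: 0.003
gripper_force: 1.2
```

```bash
python3 go.py -.002 0 .194
```

```text
t 3.0667 press [-0.0017  0.0009  0.1991] F [-2.89 -0.97 -0.55] w 0.003
tool in press [[-1.0, 0.0, -0.005], [0.0, 1.0, -0.001], [0.005, -0.001, -1.0]]
d tool [ 0.0003 -0.0009  0.0051]
```

Emit:
{"op": "play_rows", "data": {"plan": [{"rx": 0, "ry": 0, "rz": 0, "dx": -0.007, "dy": 0, "dz": -0.005, "jaw": 0}, {"rx": 0, "ry": 0, "rz": 0, "dx": -0.007, "dy": 0, "dz": -0.006, "jaw": 0}, {"rx": 0, "ry": 0, "rz": 0, "dx": -0.007, "dy": 0, "dz": -0.006, "jaw": 0}, {"rx": 0, "ry": 0, "rz": 0, "dx": -0.008, "dy": 0, "dz": -0.006, "jaw": 0}, {"rx": 0, "ry": 0, "rz": 0, "dx": -0.008, "dy": 0, "dz": -0.005, "jaw": 0}, {"rx": 0, "ry": 0, "rz": 0, "dx": -0.008, "dy": 0, "dz": -0.005, "jaw": 0}, {"rx": 0, "ry": 0, "rz": 0, "dx": -0.008, "dy": 0, "dz": -0.004, "jaw": 0}, {"rx": 0, "ry": 0, "rz": 0, "dx": -0.008, "dy": 0, "dz": -0.004, "jaw": 0}, {"rx": 0, "ry": 0, "rz": 0, "dx": -0.009, "dy": 0, "dz": -0.004, "jaw": 0}, {"rx": 0, "ry": 0, "rz": 0, "dx": -0.009, "dy": 0, "dz": -0.004, "jaw": 0}]}}

```text
t: 3.9
ee_pos: [0.5278, 0.1249, 0.2513]
tcp_rot: [0.001, -0.065, 0.998, -0.001]
ft_force: [-1.7, -2.9, 3.2]
width: -0.002
gripper_force: 1.7
```

```bash
python3 go.py .082 0 .248
```

```text
t 3.9 press [0.0796 0.0007 0.2513] F [-1.73 -2.94  3.22] w -0.002
tool in press [[-1.0, -0.001, 0.002], [-0.001, 1.0, -0.001], [-0.002, -0.001, -1.0]]
d tool [-0.0024 -0.0007  0.0033]
```

Emit:
{"op": "play_rows", "data": {"plan": [{"rx": 0, "ry": 0, "rz": 0, "dx": -0.008, "dy": 0, "dz": -0.002, "jaw": 0}, {"rx": 0, "ry": 0, "rz": 0, "dx": -0.008, "dy": 0, "dz": -0.002, "jaw": 0}, {"rx": 0, "ry": 0, "rz": 0, "dx": -0.008, "dy": 0, "dz": -0.001, "jaw": 0}, {"rx": 0, "ry": 0, "rz": 0, "dx": -0.008, "dy": 0, "dz": -0.001, "jaw": 0}, {"rx": 0, "ry": 0, "rz": 0, "dx": -0.007, "dy": 0, "dz": 0, "jaw": 0}, {"rx": 0, "ry": 0, "rz": 0, "dx": -0.007, "dy": 0, "dz": 0, "jaw": 0}, {"rx": 0, "ry": 0, "rz": 0, "dx": -0.007, "dy": 0, "dz": 0, "jaw": 0}, {"rx": 0, "ry": 0, "rz": 0, "dx": -0.007, "dy": 0, "dz": 0, "jaw": 0}, {"rx": 0, "ry": 0, "rz": 0, "dx": -0.007, "dy": 0, "dz": 0, "jaw": 0}, {"rx": 0, "ry": 0, "rz": 0, "dx": -0.007, "dy": 0, "dz": 0, "jaw": 0}]}}

```text
t: 4.73
ee_pos: [0.6046, 0.1347, 0.2607]
tcp_rot: [0.006, -0.065, 0.998, -0.0]
ft_force: [0.3, -3.1, 11.1]
width: 0.003
gripper_force: 4.5
```

```bash
python3 go.py .15 0 .257
```

```text
t 4.7333 press [0.1569 0.0005 0.2607] F [ 0.33 -3.08 11.13] w 0.003
tool in press [[-1.0, -0.001, 0.012], [-0.001, 1.0, -0.001], [-0.012, -0.001, -1.0]]
d tool [ 0.007  -0.0005  0.0036]
```

Emit:
{"op": "play_rows", "data": {"plan": [{"rx": 0, "ry": 0, "rz": 0, "dx": 0.004, "dy": 0, "dz": -0.01, "jaw": 0}, {"rx": 0, "ry": 0, "rz": 0, "dx": 0.01, "dy": 0, "dz": -0.02, "jaw": 0}, {"rx": 0, "ry": 0, "rz": 0, "dx": 0.03, "dy": 0, "dz": -0.02, "jaw": 0}, {"rx": 0, "ry": 0, "rz": 0, "dx": 0.035, "dy": 0, "dz": 0, "jaw": 0}, {"rx": 0, "ry": 0, "rz": 0, "dx": 0.035, "dy": 0, "dz": 0, "jaw": 0}, {"rx": 0, "ry": 0, "rz": 0, "dx": 0.035, "dy": 0, "dz": 0, "jaw": 0}, {"rx": 0, "ry": 0, "rz": 0, "dx": 0.02, "dy": -0.03, "dz": 0, "jaw": 0}, {"rx": 0, "ry": 0, "rz": 0, "dx": 0.02, "dy": -0.03, "dz": 0, "jaw": 0}, {"rx": 0, "ry": 0, "rz": 0, "dx": 0, "dy": -0.035, "dz": 0, "jaw": 0}, {"rx": 0, "ry": 0, "rz": 0, "dx": 0, "dy": -0.035, "dz": 0, "jaw": 0}]}}

```text
t: 5.57
ee_pos: [0.4289, -0.0188, 0.3057]
tcp_rot: [0.002, -0.066, 0.998, 0.001]
ft_force: [0.8, 0.1, -0.2]
width: -0.002
gripper_force: 0.0
```

```bash
python3 go.py 0 -.35 .25; python3 -c "
from h import *
im=snap('scene','s3.png');cv2.imwrite('pics/s3c.png',cv2.resize(im[200:400,200:467,::-1],None,fx=3,fy=3))"
```

```text
t 5.5667 press [-0.037  -0.1291  0.3057] F [ 0.76  0.1  -0.23] w -0.002
tool in press [[-1.0, -0.004, 0.003], [-0.003, 1.0, 0.001], [-0.003, 0.001, -1.0]]
d tool [-0.036  -0.2211  0.0557]
```

View pics/s3c.png

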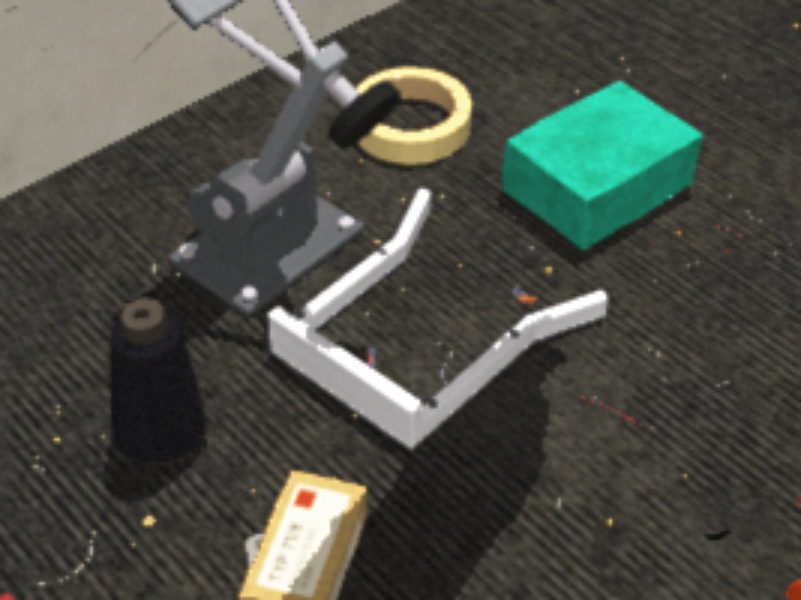

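Arm is up at its upper stop (foot at crop (365,115), plate tipped back at the top left), and the pad, tape, cone and carton haven't moved. Next I'll go behind the pad.

Emit:
{"op": "play_rows", "data": {"plan": [{"rx": 0, "ry": 0, "rz": 0, "dx": -0.005, "dy": -0.033, "dz": 0.008, "jaw": 0.05}, {"rx": 0, "ry": 0, "rz": 0, "dx": -0.005, "dy": -0.033, "dz": 0.008, "jaw": 0.05}, {"rx": 0, "ry": 0, "rz": 0, "dx": -0.005, "dy": -0.033, "dz": 0.008, "jaw": 0.05}, {"rx": 0, "ry": 0, "rz": 0, "dx": -0.005, "dy": -0.033, "dz": 0.008, "jaw": 0.05}, {"rx": 0, "ry": 0, "rz": 0, "dx": -0.005, "dy": -0.033, "dz": 0.008, "jaw": 0.05}, {"rx": 0, "ry": 0, "rz": 0, "dx": -0.005, "dy": -0.033, "dz": 0.008, "jaw": 0.05}, {"rx": 0, "ry": 0, "rz": 0, "dx": -0.005, "dy": -0.022, "dz": 0.008, "jaw": 0.05}, {"rx": 0, "ry": 0, "rz": 0.121, "dx": 0, "dy": 0, "dz": 0, "jaw": 0.05}, {"rx": 0, "ry": 0, "rz": 0.121, "dx": 0, "dy": 0, "dz": 0, "jaw": 0.05}, {"rx": 0, "ry": 0, "rz": 0.121, "dx": 0, "dy": 0, "dz": 0, "jaw": 0.05}]}}

```text
t: 6.45
ee_pos: [0.4933, -0.232, 0.2482]
tcp_rot: [-0.0, 0.12, 0.993, 0.0]
ft_force: [-0.1, -0.2, 0.8]
width: 0.583
gripper_force: 0.0
```

Emit:
{"op": "play_rows", "data": {"plan": [{"rx": 0, "ry": 0, "rz": 0.121, "dx": 0, "dy": 0, "dz": 0, "jaw": 0.05}, {"rx": 0, "ry": 0, "rz": 0.121, "dx": 0, "dy": 0, "dz": 0, "jaw": 0.05}, {"rx": 0, "ry": 0, "rz": 0.121, "dx": 0, "dy": 0, "dz": 0, "jaw": 0.05}, {"rx": 0, "ry": 0, "rz": 0.121, "dx": 0, "dy": 0, "dz": 0, "jaw": 0.05}, {"rx": 0, "ry": 0, "rz": 0.121, "dx": 0, "dy": 0, "dz": 0, "jaw": 0.05}, {"rx": 0, "ry": 0, "rz": 0.121, "dx": 0, "dy": 0, "dz": 0, "jaw": 0.05}, {"rx": 0, "ry": 0, "rz": 0.121, "dx": 0, "dy": 0, "dz": 0, "jaw": 0.05}, {"rx": 0, "ry": 0, "rz": 0.121, "dx": 0, "dy": 0, "dz": 0, "jaw": 0.05}, {"rx": 0, "ry": 0, "rz": 0.121, "dx": 0, "dy": 0, "dz": 0, "jaw": 0.05}, {"rx": 0, "ry": 0, "rz": 0.121, "dx": 0, "dy": 0, "dz": 0, "jaw": 0.05}]}}

```text
t: 7.28
ee_pos: [0.4934, -0.2312, 0.2488]
tcp_rot: [0.0, 0.663, 0.749, 0.0]
ft_force: [-0.6, 0.8, -0.3]
width: 0.585
gripper_force: 0.0
```

```bash
python3 go.py -.002 -.35 .022
```

```text
t 7.2833 press [-0.0005 -0.3481  0.2488] F [-0.57  0.85 -0.32] w 0.585
tool in press [[0.007, 1.0, 0.001], [1.0, -0.007, -0.0], [0.0, 0.001, -1.0]]
d tool [-0.0019 -0.0017  0.2268]
```

Emit:
{"op": "play_rows", "data": {"plan": [{"rx": 0, "ry": 0, "rz": 0, "dx": -0.002, "dy": -0.002, "dz": 0.035, "jaw": 0.05}, {"rx": 0, "ry": 0, "rz": 0, "dx": 0, "dy": 0, "dz": 0.035, "jaw": 0.05}, {"rx": 0, "ry": 0, "rz": 0, "dx": 0, "dy": 0, "dz": 0.035, "jaw": 0.05}, {"rx": 0, "ry": 0, "rz": 0, "dx": 0, "dy": 0, "dz": 0.035, "jaw": 0.05}, {"rx": 0, "ry": 0, "rz": 0, "dx": 0, "dy": 0, "dz": 0.035, "jaw": 0.05}, {"rx": 0, "ry": 0, "rz": 0, "dx": 0, "dy": 0, "dz": 0.03, "jaw": 0.05}, {"rx": 0, "ry": 0, "rz": 0, "dx": 0, "dy": 0, "dz": 0.02, "jaw": 0.05}, {"rx": 0, "ry": 0, "rz": 0, "dx": 0.01, "dy": 0, "dz": 0, "jaw": 0.05}, {"rx": 0, "ry": 0, "rz": 0, "dx": 0.01, "dy": 0, "dz": 0, "jaw": 0.05}, {"rx": 0, "ry": 0, "rz": 0, "dx": 0.01, "dy": 0, "dz": 0, "jaw": 0.05}]}}

```text
t: 8.12
ee_pos: [0.4889, -0.2032, 0.0247]
tcp_rot: [0.001, 0.66, 0.751, 0.001]
ft_force: [1.3, 0.8, 0.6]
width: 0.583
gripper_force: 0.0
```

Emit:
{"op": "play_rows", "data": {"plan": [{"rx": 0, "ry": 0, "rz": 0, "dx": 0.008, "dy": 0, "dz": 0, "jaw": 0.05}, {"rx": 0, "ry": 0, "rz": 0, "dx": 0.008, "dy": 0, "dz": 0, "jaw": 0.05}, {"rx": 0, "ry": 0, "rz": 0, "dx": 0.008, "dy": 0, "dz": 0, "jaw": 0.05}, {"rx": 0, "ry": 0, "rz": 0, "dx": 0.008, "dy": 0, "dz": 0, "jaw": 0.05}, {"rx": 0, "ry": 0, "rz": 0, "dx": 0.008, "dy": 0, "dz": 0, "jaw": 0.05}, {"rx": 0, "ry": 0, "rz": 0, "dx": 0.008, "dy": 0, "dz": 0, "jaw": 0.05}, {"rx": 0, "ry": 0, "rz": 0, "dx": 0.008, "dy": 0, "dz": 0, "jaw": 0.05}, {"rx": 0, "ry": 0, "rz": 0, "dx": 0.008, "dy": 0, "dz": 0, "jaw": 0.05}]}}

```text
t: 8.78
ee_pos: [0.4796, -0.1398, 0.0233]
tcp_rot: [-0.0, 0.661, 0.751, -0.0]
ft_force: [-0.7, 0.4, -0.0]
width: 0.585
gripper_force: 0.3
```

```bash
python3 go.py 0 -.075 .022; python3 -c "
from h import *
im=snap('top','t2.png');cv2.imwrite('pics/t2c.png',cv2.resize(im[165:345,255:470,::-1],None,fx=3.333,fy=3.333,interpolation=cv2.INTER_CUBIC))"
```

```text
t 8.7833 press [-0.0024 -0.2556  0.0233] F [-0.7   0.36 -0.  ] w 0.585
tool in press [[0.002, 1.0, -0.0], [1.0, -0.002, -0.0], [-0.0, -0.0, -1.0]]
d tool [0.1806 0.0021 0.0013]
```

View pics/t2c.png

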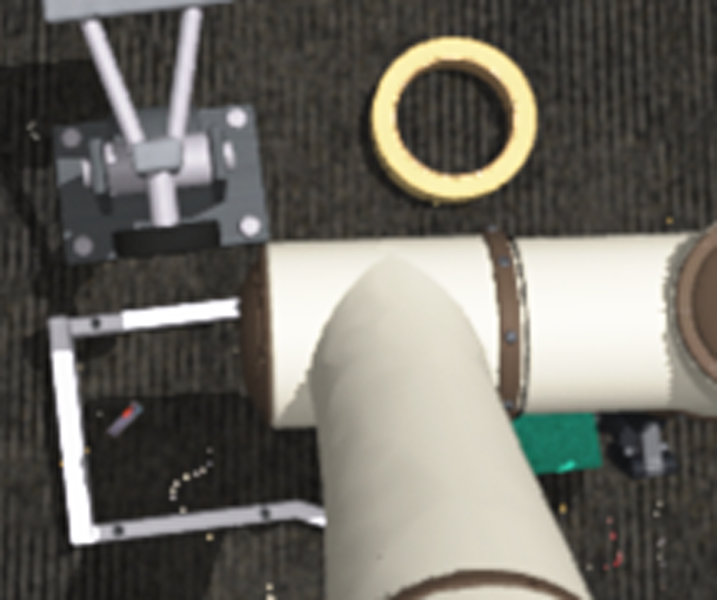

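The arm's wrist tube (crop (250–700, 240–420)) reaches towards the raised arm, so I'll check the clearance before advancing.

Run:
```python
from m import *
from go import *
print(np.round(readout.observe()['joint_positions'],3))
for z in(.2,.27,.34):
    for u,v in((275,241),(480,238),(270,425)): print(z,Rp.inv().apply(g(u,v,z)-O).round(3))
```

```text
[ 0.044  0.438 -0.546 -0.    -0.587 -3.057]
0.2 [ 0.076 -0.056  0.2  ]
0.2 [ 0.064 -0.164  0.2  ]
0.2 [-0.02  -0.041  0.2  ]
0.27 [ 0.065 -0.052  0.27 ]
0.27 [ 0.055 -0.151  0.27 ]
0.27 [-0.023 -0.038  0.27 ]
0.34 [ 0.055 -0.048  0.34 ]
0.34 [ 0.045 -0.139  0.34 ]
0.34 [-0.026 -0.035  0.34 ]
```

Joint 6 is at -3.057, and advancing would push it past its range, so I'll back off, flip the tool half a turn (joint 6 to about 0) and re-approach. The tube swings away from the raised arm as joint 1 turns.

Emit:
{"op": "play_rows", "data": {"plan": [{"rx": 0, "ry": 0, "rz": 0, "dx": -0.03, "dy": 0, "dz": 0, "jaw": 0.05}, {"rx": 0, "ry": 0, "rz": 0, "dx": -0.03, "dy": 0, "dz": 0, "jaw": 0.05}, {"rx": 0, "ry": 0, "rz": 0, "dx": -0.02, "dy": 0, "dz": 0, "jaw": 0.05}, {"rx": 0, "ry": 0, "rz": -0.121, "dx": 0, "dy": 0, "dz": 0, "jaw": 0.05}, {"rx": 0, "ry": 0, "rz": -0.121, "dx": 0, "dy": 0, "dz": 0, "jaw": 0.05}, {"rx": 0, "ry": 0, "rz": -0.121, "dx": 0, "dy": 0, "dz": 0, "jaw": 0.05}, {"rx": 0, "ry": 0, "rz": -0.121, "dx": 0, "dy": 0, "dz": 0, "jaw": 0.05}, {"rx": 0, "ry": 0, "rz": -0.121, "dx": 0, "dy": 0, "dz": 0, "jaw": 0.05}, {"rx": 0, "ry": 0, "rz": -0.121, "dx": 0, "dy": 0, "dz": 0, "jaw": 0.05}, {"rx": 0, "ry": 0, "rz": -0.121, "dx": 0, "dy": 0, "dz": 0, "jaw": 0.05}]}}

```text
t: 9.67
ee_pos: [0.4897, -0.2197, 0.023]
tcp_rot: [-0.0, 0.291, 0.957, -0.0]
ft_force: [-0.1, -0.8, 0.6]
width: 0.586
gripper_force: 0.0
```

Emit:
{"op": "play_rows", "data": {"plan": [{"rx": 0, "ry": 0, "rz": -0.121, "dx": 0, "dy": 0, "dz": 0, "jaw": 0.05}, {"rx": 0, "ry": 0, "rz": -0.121, "dx": 0, "dy": 0, "dz": 0, "jaw": 0.05}, {"rx": 0, "ry": 0, "rz": -0.121, "dx": 0, "dy": 0, "dz": 0, "jaw": 0.05}, {"rx": 0, "ry": 0, "rz": -0.121, "dx": 0, "dy": 0, "dz": 0, "jaw": 0.05}, {"rx": 0, "ry": 0, "rz": -0.121, "dx": 0, "dy": 0, "dz": 0, "jaw": 0.05}, {"rx": 0, "ry": 0, "rz": -0.121, "dx": 0, "dy": 0, "dz": 0, "jaw": 0.05}, {"rx": 0, "ry": 0, "rz": -0.121, "dx": 0, "dy": 0, "dz": 0, "jaw": 0.05}, {"rx": 0, "ry": 0, "rz": -0.121, "dx": 0, "dy": 0, "dz": 0, "jaw": 0.05}, {"rx": 0, "ry": 0, "rz": -0.121, "dx": 0, "dy": 0, "dz": 0, "jaw": 0.05}, {"rx": 0, "ry": 0, "rz": -0.121, "dx": 0, "dy": 0, "dz": 0, "jaw": 0.05}]}}

```text
t: 10.5
ee_pos: [0.4897, -0.2197, 0.023]
tcp_rot: [-0.0, -0.305, 0.952, 0.0]
ft_force: [0.0, -0.2, 0.2]
width: 0.589
gripper_force: 0.0
```

Emit:
{"op": "play_rows", "data": {"plan": [{"rx": 0, "ry": 0, "rz": -0.121, "dx": 0, "dy": 0, "dz": 0, "jaw": 0.05}, {"rx": 0, "ry": 0, "rz": -0.121, "dx": 0, "dy": 0, "dz": 0, "jaw": 0.05}, {"rx": 0, "ry": 0, "rz": -0.121, "dx": 0, "dy": 0, "dz": 0, "jaw": 0.05}, {"rx": 0, "ry": 0, "rz": -0.121, "dx": 0, "dy": 0, "dz": 0, "jaw": 0.05}, {"rx": 0, "ry": 0, "rz": -0.121, "dx": 0, "dy": 0, "dz": 0, "jaw": 0.05}, {"rx": 0, "ry": 0, "rz": -0.121, "dx": 0, "dy": 0, "dz": 0, "jaw": 0.05}, {"rx": 0, "ry": 0, "rz": -0.121, "dx": 0, "dy": 0, "dz": 0, "jaw": 0.05}, {"rx": 0, "ry": 0, "rz": -0.121, "dx": 0, "dy": 0, "dz": 0, "jaw": 0.05}, {"rx": 0, "ry": 0, "rz": -0.121, "dx": 0, "dy": 0, "dz": 0, "jaw": 0.05}, {"rx": 0, "ry": 0, "rz": 0, "dx": 0, "dy": 0, "dz": 0, "jaw": 0.05}]}}

```text
t: 11.33
ee_pos: [0.4898, -0.2197, 0.0231]
tcp_rot: [0.0, 0.753, -0.658, -0.0]
ft_force: [-0.0, 0.1, 0.2]
width: 0.583
gripper_force: 0.0
```

```bash
python3 go.py 0 -.26 .022; python3 -c "
from h import *
print(np.round(readout.observe()['joint_positions'],3))
im=snap('scene','s4.png');cv2.imwrite('pics/s4c.png',cv2.resize(im[150:400,250:583,::-1],None,fx=2.4,fy=2.4))"
```

```text
t 11.3333 press [-0.0026 -0.3361  0.0231] F [-0.04  0.07  0.2 ] w 0.583
tool in press [[0.005, -1.0, -0.001], [-1.0, -0.005, 0.0], [-0.0, 0.001, -1.0]]
d tool [-0.0761 -0.0029  0.0011]
[-0.119  0.484 -0.453 -0.    -0.634  0.253]
```

View pics/s4c.png

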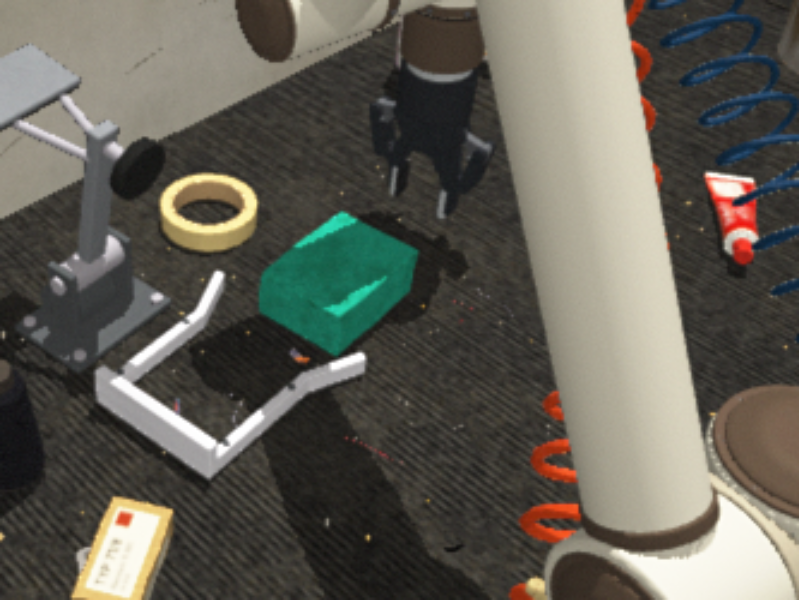

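The pad has been squared up before the mouth, the fingers are behind it and the wrist tube is well above the bench. Pushing on.

Emit:
{"op": "play_rows", "data": {"plan": [{"rx": 0, "ry": 0, "rz": 0, "dx": -0.025, "dy": -0.002, "dz": 0, "jaw": 0.05}, {"rx": 0, "ry": 0, "rz": 0, "dx": -0.025, "dy": 0, "dz": 0, "jaw": 0.05}, {"rx": 0, "ry": 0, "rz": 0, "dx": -0.015, "dy": 0, "dz": 0, "jaw": 0.05}, {"rx": 0, "ry": 0, "rz": 0, "dx": -0.01, "dy": 0, "dz": 0, "jaw": 0.05}, {"rx": 0, "ry": 0, "rz": 0, "dx": -0.01, "dy": 0, "dz": 0, "jaw": 0.05}, {"rx": 0, "ry": 0, "rz": 0, "dx": -0.01, "dy": 0, "dz": 0, "jaw": 0.05}, {"rx": 0, "ry": 0, "rz": 0, "dx": -0.01, "dy": 0, "dz": 0, "jaw": 0.05}, {"rx": 0, "ry": 0, "rz": 0, "dx": -0.01, "dy": 0, "dz": 0, "jaw": 0.05}, {"rx": 0, "ry": 0, "rz": 0, "dx": -0.01, "dy": 0, "dz": 0, "jaw": 0.05}, {"rx": 0, "ry": 0, "rz": 0, "dx": -0.01, "dy": 0, "dz": 0, "jaw": 0.05}]}}

```text
t: 12.22
ee_pos: [0.4781, -0.0855, 0.0246]
tcp_rot: [-0.003, 0.753, -0.659, 0.003]
ft_force: [0.2, -2.5, 2.7]
width: 0.585
gripper_force: 0.0
```

Emit:
{"op": "play_rows", "data": {"plan": [{"rx": 0, "ry": 0, "rz": 0, "dx": -0.009, "dy": 0, "dz": 0, "jaw": 0.05}, {"rx": 0, "ry": 0, "rz": 0, "dx": -0.009, "dy": 0, "dz": 0, "jaw": 0.05}, {"rx": 0, "ry": 0, "rz": 0, "dx": -0.009, "dy": 0, "dz": 0, "jaw": 0.05}, {"rx": 0, "ry": 0, "rz": 0, "dx": -0.009, "dy": 0, "dz": 0, "jaw": 0.05}, {"rx": 0, "ry": 0, "rz": 0, "dx": -0.009, "dy": 0, "dz": 0, "jaw": 0.05}, {"rx": 0, "ry": 0, "rz": 0, "dx": -0.009, "dy": 0, "dz": 0, "jaw": 0.05}, {"rx": 0, "ry": 0, "rz": 0, "dx": -0.009, "dy": 0, "dz": 0, "jaw": 0.05}]}}

```text
t: 12.8
ee_pos: [0.4654, -0.0224, 0.0232]
tcp_rot: [0.0, 0.752, -0.659, -0.0]
ft_force: [0.5, 0.0, 0.0]
width: 0.584
gripper_force: 0.1
```

```bash
python3 go.py 0 -.075 .022; python3 -c "
from h import *
print(np.round(readout.observe()['joint_positions'],3))
im=snap('scene','s5.png');cv2.imwrite('pics/s5c.png',cv2.resize(im[150:400,200:533,::-1],None,fx=2.4,fy=2.4))"
```

```text
t 12.8 press [-0.0013 -0.1374  0.0232] F [0.5  0.03 0.04] w 0.584
tool in press [[0.003, -1.0, -0.001], [-1.0, -0.003, -0.0], [0.0, 0.001, -1.0]]
d tool [-0.0624 -0.0015  0.0012]
[ 0.302  0.398 -0.627 -0.    -0.547 -0.17 ]
```

View pics/s5c.png

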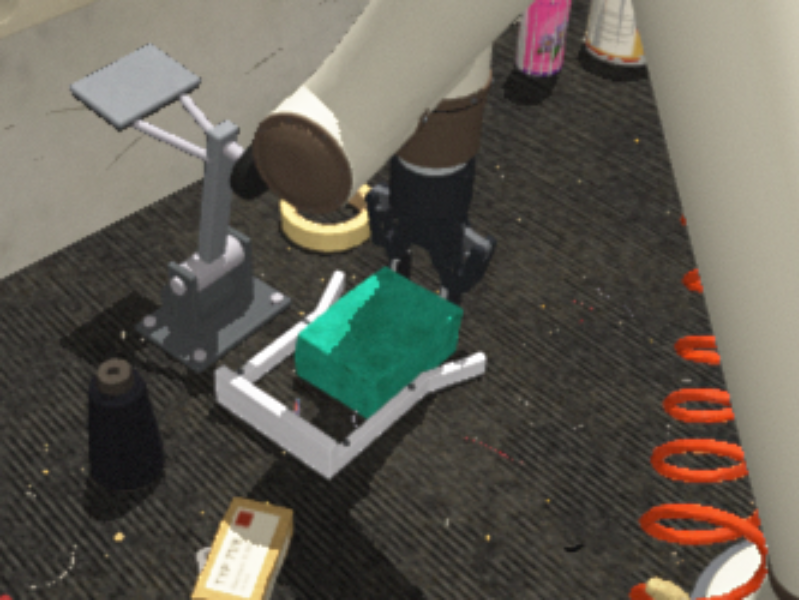

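The pad is entering the lane straight and the tube's end cap is clear of the raised arm. Continuing.

Emit:
{"op": "play_rows", "data": {"plan": [{"rx": 0, "ry": 0, "rz": 0, "dx": -0.008, "dy": 0, "dz": 0, "jaw": 0.05}, {"rx": 0, "ry": 0, "rz": 0, "dx": -0.008, "dy": 0, "dz": 0, "jaw": 0.05}, {"rx": 0, "ry": 0, "rz": 0, "dx": -0.008, "dy": 0, "dz": 0, "jaw": 0.05}, {"rx": 0, "ry": 0, "rz": 0, "dx": -0.008, "dy": 0, "dz": 0, "jaw": 0.05}, {"rx": 0, "ry": 0, "rz": 0, "dx": -0.008, "dy": 0, "dz": 0, "jaw": 0.05}, {"rx": 0, "ry": 0, "rz": 0, "dx": -0.008, "dy": 0, "dz": 0, "jaw": 0.05}, {"rx": 0, "ry": 0, "rz": 0, "dx": -0.004, "dy": 0, "dz": 0, "jaw": 0.05}, {"rx": 0, "ry": 0, "rz": 0, "dx": -0.004, "dy": 0, "dz": 0, "jaw": 0.05}]}}

```text
t: 13.52
ee_pos: [0.4584, 0.0329, 0.0234]
tcp_rot: [-0.0, 0.752, -0.659, 0.0]
ft_force: [-0.4, 0.2, 0.9]
width: 0.583
gripper_force: 0.2
```

Emit:
{"op": "play_rows", "data": {"plan": [{"rx": 0, "ry": 0, "rz": 0, "dx": -0.002, "dy": 0, "dz": 0, "jaw": 0.05}, {"rx": 0, "ry": 0, "rz": 0, "dx": -0.002, "dy": 0, "dz": 0, "jaw": 0.05}]}}

```text
t: 13.68
ee_pos: [0.4579, 0.0364, 0.0233]
tcp_rot: [0.0, 0.752, -0.659, 0.0]
ft_force: [-0.1, -0.7, 0.8]
width: 0.584
gripper_force: 0.3
```

```bash
python3 go.py 0 -.075 .022
```

```text
t 13.6833 press [-0.0011 -0.0781  0.0233] F [-0.12 -0.73  0.76] w 0.584
tool in press [[0.003, -1.0, -0.0], [-1.0, -0.003, -0.0], [0.0, 0.0, -1.0]]
d tool [-0.0031 -0.0011  0.0013]
```

Not against the stop yet; creeping on until the force rises.

Emit:
{"op": "play_rows", "data": {"plan": [{"rx": 0, "ry": 0, "rz": 0, "dx": -0.0015, "dy": 0, "dz": 0, "jaw": 0.05}, {"rx": 0, "ry": 0, "rz": 0, "dx": -0.0015, "dy": 0, "dz": 0, "jaw": 0.05}, {"rx": 0, "ry": 0, "rz": 0, "dx": 0, "dy": 0, "dz": 0, "jaw": 0.05}]}}

```text
t: 13.93
ee_pos: [0.4571, 0.0373, 0.0234]
tcp_rot: [0.001, 0.752, -0.66, 0.0]
ft_force: [2.3, -11.0, 1.6]
width: 0.583
gripper_force: 5.2
```

Emit:
{"op": "play_rows", "data": {"plan": [{"rx": 0, "ry": 0, "rz": 0, "dx": -0.0015, "dy": 0, "dz": 0, "jaw": 0.05}, {"rx": 0, "ry": 0, "rz": 0, "dx": 0, "dy": 0, "dz": 0, "jaw": 0.05}]}}

```text
t: 14.1
ee_pos: [0.4569, 0.0374, 0.0235]
tcp_rot: [0.002, 0.751, -0.66, 0.0]
ft_force: [5.3, -18.9, 1.7]
width: 0.581
gripper_force: 9.4
```

Emit:
{"op": "play_rows", "data": {"plan": [{"rx": 0, "ry": 0, "rz": 0, "dx": -0.0015, "dy": 0, "dz": 0, "jaw": 0.05}, {"rx": 0, "ry": 0, "rz": 0, "dx": 0, "dy": 0, "dz": 0, "jaw": 0.05}]}}

```text
t: 14.27
ee_pos: [0.4568, 0.0375, 0.0236]
tcp_rot: [0.003, 0.751, -0.66, 0.001]
ft_force: [7.8, -27.1, 2.1]
width: 0.584
gripper_force: 13.9
```

Force shows the pad is hard against the stop. Backing off and rising clear.

Emit:
{"op": "play_rows", "data": {"plan": [{"rx": 0, "ry": 0, "rz": 0, "dx": 0.005, "dy": 0, "dz": 0, "jaw": 0.05}, {"rx": 0, "ry": 0, "rz": 0, "dx": 0.01, "dy": 0, "dz": 0, "jaw": 0.05}, {"rx": 0, "ry": 0, "rz": 0, "dx": 0.03, "dy": 0, "dz": 0, "jaw": 0.05}, {"rx": 0, "ry": 0, "rz": 0, "dx": 0.035, "dy": 0, "dz": -0.01, "jaw": 0.05}, {"rx": 0, "ry": 0, "rz": 0, "dx": 0.035, "dy": 0, "dz": -0.015, "jaw": 0.05}, {"rx": 0, "ry": 0, "rz": 0, "dx": 0.035, "dy": 0, "dz": -0.015, "jaw": 0.05}, {"rx": 0, "ry": 0, "rz": 0, "dx": 0.035, "dy": 0, "dz": -0.015, "jaw": 0.05}, {"rx": 0, "ry": 0, "rz": 0, "dx": 0.035, "dy": 0, "dz": -0.015, "jaw": 0.05}, {"rx": 0, "ry": 0, "rz": 0, "dx": 0.035, "dy": 0, "dz": -0.015, "jaw": 0.05}, {"rx": 0, "ry": 0, "rz": 0, "dx": 0.035, "dy": 0, "dz": -0.015, "jaw": 0.05}]}}

```text
t: 15.1
ee_pos: [0.4951, -0.2473, 0.1242]
tcp_rot: [-0.0, 0.752, -0.659, 0.0]
ft_force: [1.3, 0.8, -0.2]
width: 0.587
gripper_force: 0.0
```

Emit:
{"op": "play_rows", "data": {"plan": [{"rx": 0, "ry": 0, "rz": 0, "dx": 0.035, "dy": 0, "dz": -0.015, "jaw": 0.05}, {"rx": 0, "ry": 0, "rz": 0, "dx": 0.035, "dy": 0, "dz": 0, "jaw": 0.05}, {"rx": 0, "ry": 0, "rz": 0, "dx": 0, "dy": 0, "dz": 0, "jaw": 0.05}, {"rx": 0, "ry": 0, "rz": 0, "dx": 0, "dy": 0, "dz": 0, "jaw": 0.05}]}}

```text
t: 15.43
ee_pos: [0.5041, -0.3164, 0.1378]
tcp_rot: [-0.0, 0.751, -0.66, -0.0]
ft_force: [0.5, 0.5, -0.2]
width: 0.588
gripper_force: 0.0
```

```bash
python3 -c "
from h import *
im=snap('top','t3.png');cv2.imwrite('pics/t3c.png',cv2.resize(im[165:345,255:470,::-1],None,fx=3.333,fy=3.333,interpolation=cv2.INTER_CUBIC))"
```

```text
(no output)
```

View pics/t3c.png

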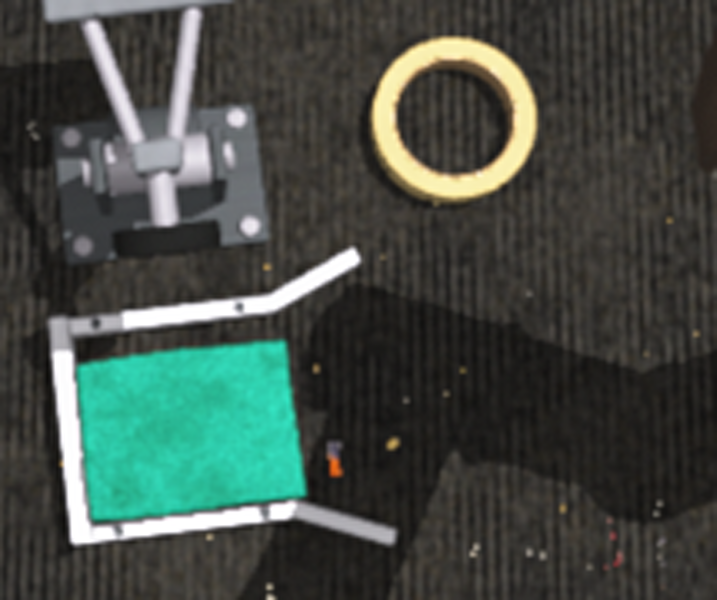

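The pad (crop corners (78,362), (287,341), (304,494), (92,521)) lies flush on the stop and parallel to the lane. The arm is raised, the tape roll is unmoved and the gripper is clear, so I'm handing in.

```bash
python3 -c "
from h import *
print(workorder.sign_off())"
```

```text
the job is handed in; nothing more can be done
None
```

I handed the job in at about 15.5 s of the 64 s: the hold-down arm stands raised by itself, the pad is home against the end stop, and the robot is clear. The hand-in returned no verdict.

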